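# Clear the tape roll and set a straightedge against a circuit module

### The arm

A 6-joint arm with a two-finger parallel gripper is mounted at the origin on the work surface. World frame = base frame: x ahead of the robot, y to its left, z up, the work surface at z = 0. Lengths are in m, angles in rad, forces in N, time in s.
With the tool pointing down it reaches from about 0.3 to 0.775 m from the base axis. Payload 14.6 kg.
Tool frame: the origin (TCP) lies at the very end of the fingers, on their centre line; the grasp point (between the pads) lies 19 mm behind it; z points along the fingers, y is the line along which they close (so a half turn about z gives the same grasp; the last joint's range is limited). The gripper opens to 94 mm and grips with 3 to 60 N. Pads are 16 mm wide; open, the fingers measure 119 mm over their backs; the gripper's body (75 mm by 177 mm) begins 78 mm behind the grasp point.
Start: joints at [-0.067, 0.3, 1.521, -0, 1.321, -0.067], TCP at [0.55, -0, 0.205] pointing down, gripper open.
Joint ranges: [-3.03, 3.03], [-0.79, 2.21], [0.23, 2.52], [-1.04, 4.18], [0, 3.07], [-2.55, 2.55]. Speed limits (rad/s): [2.22, 2.22, 2.57, 3.14, 3.14, 3.14].

### API

Orientations are given as [roll, pitch, yaw] about the fixed x, y, z axes, in that order (R = Rz(yaw) Ry(pitch) Rx(roll)).
In Python, from station import ctrl gives the robot as it stands. The module is installed in compiled form; this text tells all that it offers.
- The arm moves only by the tool step_arm, never from a script. Its argument "deltas" is a list of rows, each an object with "dp": the shift along the tool's x, y, z scaled (see below), a list of three; "twist": the turn about the tool's z scaled (see below). In form: [{"dp": [tx, ty, tz], "twist": twist}, ...]. A call has 1 to 12 rows; each row shifts and turns the commanded pose from where the row before left it, along the tool's axes as they then stand; what a row does not reach is not made up. The controller multiplies each number of a shift by 0.04 m and each number of a turn by 4 degrees. A row lasts 1/10 s, in which the tool goes at most 50 mm and 8.59 degrees, less where a joint would pass 70% of its speed; a pose out of reach is approached as far as the arm can. A call with a number of a shift or a turn outside -1 to 1 is refused whole. A call with a gripper value outside its range is refused whole. "gripper" is the opening, from -1 (shut) to 1 (fully open), set as the call begins (left out, the last holds). The fingers move at their own pace and stop on an object; "squeeze" is the grip in N (left out, the last holds). Time passes only in rows, so rows that do not move let the fingers close. It gives the time, the measured TCP pose, the force, the opening and the grip force at its end, in the units of the state.
- ctrl.get_obs(): the state, without advancing time (a new reading comes with each control period).
- ctrl.camera(name): name is "scene" or "side" or "wrist"; returns (picture, depth): 480x640x3 uint8, red, green, blue; 480x640 float32, m along the optical axis (not along the pixel's ray), 0 where there is no reading.
- ctrl.get_calibration(name): a dict with "fx", "fy", "cx", "cy" (pixels), "distortion" ([k1, k2, p1, p2, k3] as OpenCV has them; the pictures are not rectified), "world_to_cam" (4x4, takes a point from world to camera coordinates); the wrist camera has in their place "hand_eye" (4x4, takes a point from camera to tool coordinates, whose origin is the TCP and whose axes are the flange's). Camera axes: x right, y down, z forward; pixel columns grow to the right and rows downward; lengths in m; the calibration is good to about 2 mm. A picture is of the moment at which its call begins: read the wrist's pose just before it. get_calibration takes no time and is no camera call.
- ctrl.hand_in(): hands the job in; it is judged then, once.
Trained networks look in the newest picture that a camera, given by its name, has taken for a name from the list of things; names that differ only in an ending like _2 or _b are one class to them, and where a whole thing is asked for, a point or a joint stands for the part that bears it (a point fixed in the world has none). Each returns a list of dicts, best first, with "conf" (0 to 1); they miss things now and then, are a little off and sometimes report something else, mostly with a low value. They report only what shows in the picture. A call takes as long as a camera call. They do not tell look-alikes from the thing itself.
- ctrl.spot_in(camera, label): "rect" ([left, top, right, bottom] as shares, 0 to 1, of the picture: columns of its width, rows of its height, round what is visible of it).
- ctrl.cut_out(camera, label): "pixels" (480x640 bool, what is visible of it) and "rect" ([left, top, right, bottom] as shares, 0 to 1, of the picture: columns of its width, rows of its height, round what is visible of it).
The state is a dict: "time_s": time; "qpos": joint angles; "joint_vel": joint speeds; "tau": joint torques, N m; "ee_pos": TCP position; "eef_rot": TCP orientation; "force": force on the tool from outside, world axes, zero at the start; "moment": the same for the moment, N m; "grip_width": finger opening in m; "grip_force": force on a finger pad.
Only numpy, scipy, OpenCV 4.12 (cv2) and the standard library are available. Lean on these libraries where they do the work, as an engineer would, in place of code of your own. Each camera call takes 0.05 s, during which the arm holds its last target. There are 200 camera calls.

### The job

The straightedge is to lie against the front edge of the circuit module for marking out, but a roll of tape is in the way. First put the tape roll flat on the dark cutting mat, wholly within it; then slide the straightedge, without lifting it off the bench mat, up to the module and press it home with a light but definite push, never hard, so that it covers the whole front edge, and leave it lying flush and touching. How far the module stands forward in its holder is not known beforehand, so feel for it; leave the other things on the bench where they are.

Things in the scene. Friction and masses are not known exactly. Their poses are not given: they have to be found in the camera images.
- tape_roll: Brown roll of tape lying flat, a ring of outer diameter 84, inner diameter 60 and height 25 mm, about 140 g; open through the middle. Origin: centre of its underside, z up. It starts between the straightedge and the module's front face. 
- cutting_mat: Dark grid-lined square, 150 x 150 mm and practically without thickness, on the blue bench mat, left or right of the work (the other side holds a grey divided parts tray of about the same size). Origin: its centre, at the height of the blue mat's surface (which is 3 mm above the table); x and y along its sides.
- module_seat (a point): Same point and axes as the holder's origin. The module is a black block with a circuit board on top, 150 mm along y, 100 mm along x, held rigidly in the holder. Its front face (an aluminium edge strip on stiff springs, giving 4 mm at most, 4 to 22 mm above the mat) stands anywhere from x = 0 to +30 mm here, not reported: find it by touch or sight. Its top parts reach 34 mm.
- straightedge: Plain aluminium bar, 200 mm long (its y), 45 mm wide (its x) and 10 mm thick, about 250 g, lying on the blue bench mat on the robot's side of the module. Origin: centre of its underside; z up; +x points to its front long face, 22.5 mm from the origin, which goes against the module. It is slid, not lifted.
- holder: Fixed holder of the circuit module. Origin on the blue mat's surface, in line with the module's middle; x points level towards the module's back, square to its front face, y along that face, z up. Aluminium cheeks at the module's ends (y = 77 to 89 mm either side, x = 62 to 108, 30 mm high); a knob on the +y side reaches y = 111 mm, x = 85, 28 mm high. 
- solder_reel: Steel solder reel standing upright, diameter 48, height 40 mm, beside the module's +y end, a little behind its front edge. A bystander; origin: centre of its underside.
- screwdriver: Black-handled screwdriver, 150 mm long, lying along its x beside the module's -y end. A bystander; origin: centre of its underside.
- flux_jar: Jar, diameter 48, height 55 mm, far left. A bystander; origin: centre of its underside.
- brush: Brush with wooden handle, 160 mm, lying near the robot, left. A bystander; origin: centre of its underside.
- offcut: Flat brown board offcut, 90 x 60 x 8 mm, near the robot, right. A bystander; origin: centre of its underside.
- tip_pot: Dark steel pot, diameter 60, height 45 mm, far right. A bystander; origin: centre of its underside.
There are look-alikes about, which are no part of the job. Of the things like the tape_roll, leave any that is pink or yellow; of the rest the larger one is meant.

How it is judged:
By the outcome, as a careful person would: the job done as asked, in the order asked, and still so for the second after the job is handed in, with the robot touching nothing.
It also fails if it takes over 61 s, if anything falls off the work surface, if the arm or the gripper's body presses on something with over 40 N, if the wrist force passes 120 N, or if a joint passes its speed limit or range.

## Working session

There is one attempt and no reset: what is moved stays moved. The work goes in short steps, Python scripts to look and compute and a tool call to move; the robot and the scene stay as the last step left them, time stands still between calls to the robot, and variables do not carry over. Pictures are saved under pics/ and viewed, at most 10 in all, crops included, and the job is handed in when it is done.

Besides the shell and the picture viewer there is one more tool, called after ">>>" by a JSON object that holds its "api" and its "payload", one argument or row to a line. step_arm: Moves the arm, as the interface text tells. Its arguments: {"type":"object","properties":{"deltas":{"type":"array"},"gripper":{"type":"number"},"squeeze":{"type":"number"}},"required":["deltas"]}

```bash
mkdir -p pics; cat > h.py <<'E'
import numpy as np, cv2
from station import ctrl
from scipy.spatial.transform import Rotation as R
def cal(n):
    c=ctrl.get_calibration(n); K=np.array([[c['fx'],0,c['cx']],[0,c['fy'],c['cy']],[0,0,1.]]); return c,K,np.array(c['distortion'],float)
def c2w(n,obs=None):
    c,K,d=cal(n)
    if n=='wrist':
        T=np.eye(4);T[:3,:3]=R.from_euler('xyz',obs['eef_rot']).as_matrix();T[:3,3]=obs['ee_pos'];return T@np.array(c['hand_eye'])
    return np.linalg.inv(np.array(c['world_to_cam']))
def onplane(n,uv,z,obs=None):
    c,K,d=cal(n);T=c2w(n,obs)
    p=cv2.undistortPoints(np.array(uv,float).reshape(-1,1,2),K,d).reshape(-1,2)
    r=np.c_[p,np.ones(len(p))]@T[:3,:3].T; o=T[:3,3]
    return o+r*((z-o[2])/r[:,2])[:,None]
def bydepth(n,uv,dep,obs=None):
    c,K,d=cal(n);T=c2w(n,obs)
    uv=np.array(uv,float).reshape(-1,2)
    p=cv2.undistortPoints(uv.reshape(-1,1,2),K,d).reshape(-1,2)
    z=dep[uv[:,1].astype(int),uv[:,0].astype(int)]
    return (np.c_[p,np.ones(len(p))]*z[:,None])@T[:3,:3].T+T[:3,3], z>0
def save(n,im): cv2.imwrite('pics/'+n,im[:,:,::-1])
E
python3 - <<'E'
from h import *
o=ctrl.get_obs();print({k:np.round(v,3) for k,v in o.items()})
for n in('scene','side','wrist'):
    o=ctrl.get_obs();im,d=ctrl.camera(n);save(n+'0.png',im);np.savez(n+'0.npz',im=im,d=d,p=o['ee_pos'],r=o['eef_rot'])
    T=c2w(n,o);print(n,np.round(T,3).tolist())
    for l in ('tape_roll','cutting_mat','straightedge','module_seat','holder'):
        try:
            for q in ctrl.spot_in(n,l):print(n,l,round(q['conf'],2),(np.array(q['rect'])*[640,480,640,480]).round())
        except Exception as e:print(l,e)
print(ctrl.get_obs()['time_s'])
E
```

```text
{'time_s': np.float64(0.0), 'qpos': array([-0.067,  0.3  ,  1.522, -0.   ,  1.321, -0.067]), 'joint_vel': array([ 0.002, -0.001, -0.   , -0.   , -0.   , -0.001]), 'tau': array([-2.0000e-03, -5.3181e+01, -3.5274e+01,  7.1000e-02,  2.4000e-02,
       -0.0000e+00]), 'ee_pos': array([0.55 , 0.   , 0.205]), 'eef_rot': array([-3.14 , -0.   ,  1.571]), 'force': array([ 0.496, -0.232, -0.212]), 'moment': array([ 0.007,  0.022, -0.018]), 'grip_force': np.float64(0.0), 'grip_width': np.float64(0.094)}
scene [[-0.294, 0.576, -0.762, 1.331], [0.955, 0.163, -0.246, 0.247], [-0.017, -0.801, -0.599, 0.658], [0.0, 0.0, 0.0, 1.0]]
scene tape_roll 0.83 [380. 207. 422. 236.]
scene tape_roll 0.77 [409. 295. 444. 325.]
scene tape_roll 0.73 [282. 236. 324. 272.]
scene tape_roll 0.68 [329. 282. 354. 318.]
scene tape_roll 0.61 [294. 179. 319. 195.]
scene cutting_mat 0.98 [442. 226. 529. 293.]
scene cutting_mat 0.6 [283. 235. 324. 272.]
scene straightedge 0.61 [264. 204. 357. 239.]
scene module_seat 0.83 [199. 254. 315. 330.]
scene holder 0.7 [196. 254. 313. 326.]
side [[-0.976, 0.12, -0.182, 0.688], [0.218, 0.553, -0.804, 0.771], [0.004, -0.824, -0.566, 0.579], [0.0, 0.0, 0.0, 1.0]]
side tape_roll 0.96 [282. 225. 319. 255.]
side tape_roll 0.95 [249. 316. 285. 348.]
side tape_roll 0.84 [362. 259. 404. 293.]
side tape_roll 0.76 [375. 209. 403. 225.]
side cutting_mat 0.57 [337. 321. 443. 402.]
side straightedge 0.7 [336. 208. 359. 260.]
side module_seat 0.82 [216. 212. 272. 271.]
side holder 0.93 [213. 211. 274. 269.]
wrist [[1.0, -0.001, 0.001, 0.55], [-0.001, -0.969, -0.247, 0.073], [0.001, 0.247, -0.969, 0.385], [0.0, 0.0, 0.0, 1.0]]
wrist tape_roll 0.86 [104.   2. 219. 109.]
wrist tape_roll 0.85 [ 57. 278. 128. 341.]
wrist tape_roll 0.64 [300. 208. 398. 301.]
wrist cutting_mat 0.55 [457.  92. 535. 155.]
wrist straightedge 0.68 [192. 157. 263. 371.]
wrist module_seat 0.88 [396. 172. 558. 378.]
wrist holder 0.69 [394. 177. 557. 382.]
0.9
```

View pics/scene0.png

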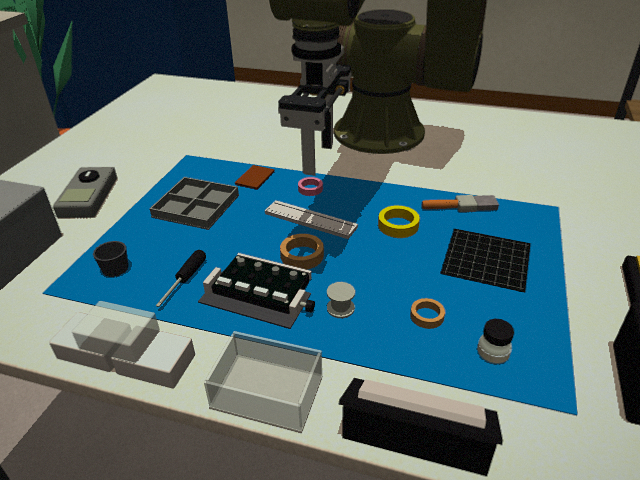

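View pics/wrist0.png

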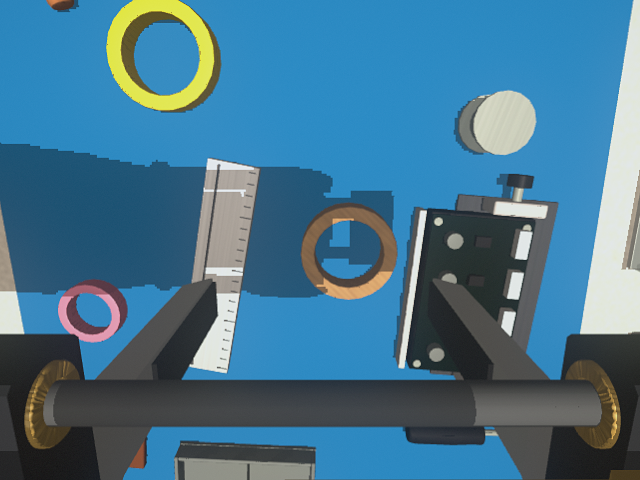

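The wrist picture shows the brown ring at (349,252). The straightedge runs from (232,160) to (210,372), and the module's aluminium strip from (420,208) to (402,368). The scene picture shows the mat at (487,260), on the +y side. Next I'll measure positions.

```bash
cat > m.py <<'E'
from h import *
S={}
for n in('scene','side','wrist'):
    f=np.load(n+'0.npz');S[n]=(f['im'],f['d'],dict(ee_pos=f['p'],eef_rot=f['r']))
def tape(n,box):
    im,d,o=S[n];l,t,r,b=box
    vv,uu=np.mgrid[t:b,l:r];uv=np.c_[uu.ravel(),vv.ravel()]
    P,ok=bydepth(n,uv,d,o);
    c=im[uv[:,1],uv[:,0]].astype(int)
    br=(c[:,0]>c[:,2]+15)&ok
    zt=np.percentile(P[br,2],85);top=br&(abs(P[:,2]-zt)<.004)
    from scipy.optimize import least_squares
    q=P[top][:,:2]
    (x,y),rad=cv2.minEnclosingCircle(q.astype(np.float32))
    ang=np.arctan2(q[:,1]-y,q[:,0]-x);rr=np.hypot(q[:,1]-y,q[:,0]-x)
    print(n,'tape',round(x,4),round(y,4),'r',round(rad,4),'ztop',round(zt,4),'mean',q.mean(0).round(4),top.sum())
tape('wrist',(295,200,405,305));tape('scene',(278,230,330,276));tape('side',(355,252,410,298));tape('scene',(405,290,448,328))
# mat
for n,box in(('scene',(435,220,535,298)),('side',(330,315,450,408))):
    im,d,o=S[n];l,t,r,b=box
    vv,uu=np.mgrid[t:b,l:r];uv=np.c_[uu.ravel(),vv.ravel()]
    P,ok=bydepth(n,uv,d,o);c=im[uv[:,1],uv[:,0]].astype(int)
    sel=ok&(c[:,2]<c[:,0]+40)&(P[:,2]<.02)
    m=np.zeros(im.shape[:2],np.uint8);m[uv[sel,1],uv[sel,0]]=255
    m=cv2.morphologyEx(m,cv2.MORPH_CLOSE,np.ones((5,5)));nn,lab,st,_=cv2.connectedComponentsWithStats(m)
    k=1+st[1:,4].argmax();v,u=np.where(lab==k)
    q=onplane(n,np.c_[u,v],.003,o)[:,:2]
    print(n,'mat',cv2.minAreaRect((q*1000).astype(np.float32)),'z',np.median(P[sel,2]))
# edges from wrist clicks
im,d,o=S['wrist']
P,ok=bydepth('wrist',[[225,230],[207,330],[425,230],[409,350],[280,330],[480,240],[505,120]],d,o);print(P.round(4))
E
python3 m.py; python3 - <<'E'
import cv2
im=cv2.imread('pics/wrist0.png')[145:385,180:580];cv2.imwrite('pics/wc.png',cv2.resize(im,None,fx=2,fy=2,interpolation=cv2.INTER_CUBIC))
E
```

```text
wrist tape 0.5736 -0.029 r 0.0418 ztop 0.0286 mean [ 0.5734 -0.0277] 3358
scene tape 0.5923 -0.0236 r 0.0627 ztop 0.0282 mean [ 0.5812 -0.0291] 567
side tape 0.4251 0.1327 r 0.0433 ztop 0.0301 mean [0.4266 0.1339] 487
scene tape 0.6691 0.2242 r 0.029 ztop 0.0206 mean [0.6706 0.2234] 365
scene mat ((480.25634765625, 311.1149597167969), (148.6231231689453, 150.9090576171875), 86.14248657226562) z 0.004463987003033076
side mat ((482.09576416015625, 310.5816650390625), (148.85971069335938, 148.49472045898438), 86.24348449707031) z 0.005236403571693082
[[ 0.4644 -0.0111  0.0124]
 [ 0.5034 -0.0053  0.2236]
 [ 0.6421 -0.0117  0.0108]
 [ 0.6325 -0.1266  0.0163]
 [ 0.5096 -0.1129  0.0018]
 [ 0.6842 -0.0157  0.0316]
 [ 0.6906  0.0818  0.0427]]
```

View pics/wc.png

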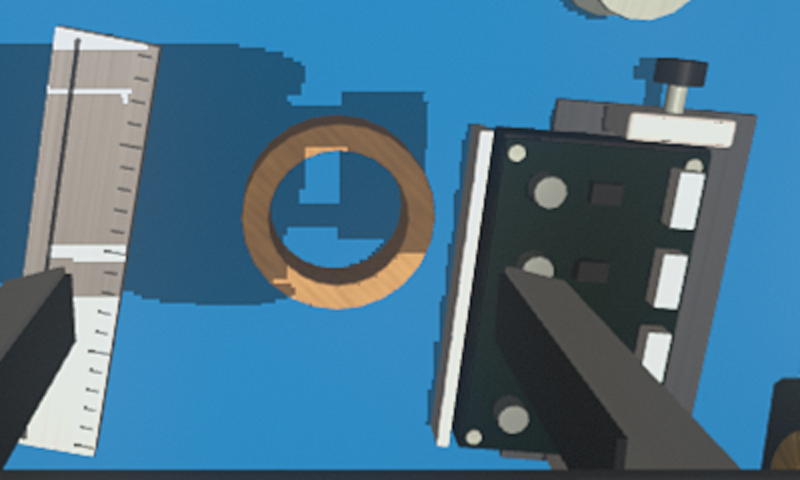

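The crop gives the strip's front edge as (416.5,207.5) to (398.5,368.5). The bar's front edge runs from (259.5,168) to (227.5,373.5), with its rear-left corner at (207.5,158.5).

```bash
cat > e.py <<'E'
from h import *
f=np.load('wrist0.npz');o=dict(ee_pos=f['p'],eef_rot=f['r'])
m=onplane('wrist',[[416.5,207.5],[398.5,368.5]],.025,o)
b=onplane('wrist',[[259.5,168],[227.5,373.5],[207.5,158.5]],.013,o)
def ana(P): v=P[0]-P[1];return np.round(P[:2].mean(0),4),round(float(np.hypot(*v[:2])),4),round(float(np.degrees(np.arctan2(-v[0],v[1]))),2)
print('strip',ana(m),m.round(4));print('bar',ana(b),b.round(4),np.linalg.norm(b[2]-b[0]))
t=np.radians(ana(m)[2]);ax=np.array([np.cos(t),np.sin(t)]);ay=np.array([-np.sin(t),np.cos(t)])
d=(b[:2].mean(0)-m.mean(0))[:2];print('bar front rel strip: x',d@ax,'y',d@ay)
# cross-check with side & scene: straightedge masks
for n in('scene','side'):
    ctrl.camera(n)
    for q in ctrl.cut_out(n,'straightedge')[:1]:
        v,u=np.where(q['pixels']);p=onplane(n,np.c_[u,v],.010,o)[:,:2]*1000;print(n,q['conf'],cv2.minAreaRect(p.astype(np.float32)))
    for q in ctrl.cut_out(n,'tape_roll'):
        v,u=np.where(q['pixels']);print(n,q['conf'],onplane(n,[[(u.min()+u.max())/2,(v.min()+v.max())/2]],.0155,o)[0].round(3))
E
python3 e.py
```

```text
strip (array([ 0.626 , -0.0649,  0.025 ]), 0.1522, -3.26) [[ 0.6303  0.011   0.025 ]
 [ 0.6217 -0.1409  0.025 ]]
bar (array([ 0.478, -0.055,  0.013]), 0.2001, -11.01) [[ 0.4971  0.0432  0.013 ]
 [ 0.4589 -0.1532  0.013 ]
 [ 0.4532  0.0512  0.013 ]] 0.04460754138315767
bar front rel strip: x -0.1483541856684912 y 0.0015172046391467642
scene 0.85 ((456.98175048828125, -50.55779266357422), (203.37045288085938, 56.63966369628906), 78.6145248413086)
scene 0.91 [ 0.344 -0.089  0.015]
scene 0.81 [0.673 0.224 0.015]
scene 0.81 [0.425 0.131 0.015]
scene 0.6 [ 0.572 -0.031  0.015]
side 0.74 ((455.4802551269531, -50.492759704589844), (217.22035217285156, 49.78825759887695), 79.05274963378906)
side 0.7 [0.67  0.226 0.015]
side 0.68 [0.424 0.13  0.015]
side 0.64 [ 0.339 -0.083  0.015]
```

>>> {"api": "step_arm", "payload": {
  "deltas": [
    {"dp": [0,0,0.1],"twist": 1},
    {"dp": [0,0,0.1],"twist": 1},
    {"dp": [0,0,0.1],"twist": 1},
    {"dp": [0,0,0.1],"twist": 1},
    {"dp": [0,0,0.1],"twist": 1},
    {"dp": [0,0,0.1],"twist": 1},
    {"dp": [0,0,0.1],"twist": 1},
    {"dp": [0,0,0.1],"twist": 1},
    {"dp": [0,0,0.1],"twist": 1},
    {"dp": [0,0,0.1],"twist": 1},
    {"dp": [0,0,0.1],"twist": 1},
    {"dp": [0,0,0.1],"twist": 1}
  ],
  "gripper": 1,
  "squeeze": 20
}}

```text
time_s: 2.4
ee_pos: [0.55, -0.0, 0.1573]
eef_rot: [3.142, -0.0, 0.73]
force: [-0.4, -0.5, -0.1]
grip_width: 0.0941
grip_force: 0.0
```

>>> {"api": "step_arm", "payload": {
  "deltas": [
    {"dp": [0,0,0.1],"twist": 1},
    {"dp": [0,0,0.1],"twist": 1},
    {"dp": [0,0,0.1],"twist": 1},
    {"dp": [0,0,0.1],"twist": 1},
    {"dp": [0,0,0.1],"twist": 1},
    {"dp": [0,0,0.1],"twist": 1},
    {"dp": [0,0,0.1],"twist": 1},
    {"dp": [0,0,0.1],"twist": 1},
    {"dp": [0,0,0.1],"twist": 1},
    {"dp": [0,0,0.1],"twist": 1},
    {"dp": [0,0,0.1],"twist": 1},
    {"dp": [0,0,0],"twist": 0}
  ]
}}

```text
time_s: 3.6
ee_pos: [0.5498, 0.0, 0.113]
eef_rot: [-3.142, 0.001, -0.036]
force: [0.7, 0.6, -0.3]
grip_width: 0.0937
grip_force: 0.0
```

>>> {"api": "step_arm", "payload": {
  "deltas": [
    {"dp": [0.31,0.36,0.4],"twist": 0},
    {"dp": [0.31,0.37,0.4],"twist": 0},
    {"dp": [0,0,0.4],"twist": 0},
    {"dp": [0,0,0],"twist": 0}
  ]
}}

```text
time_s: 4.0
ee_pos: [0.5728, -0.0302, 0.0636]
eef_rot: [-3.141, 0.003, -0.034]
force: [-0.5, 0.5, -0.5]
grip_width: 0.0941
grip_force: 0.0
```

```bash
python3 - <<'E'
from h import *
o=ctrl.get_obs();im,d=ctrl.camera('wrist');save('w1.png',im)
vv,uu=np.mgrid[0:480:2,0:640:2];uv=np.c_[uu.ravel(),vv.ravel()];P,ok=bydepth('wrist',uv,d,o);c=im[uv[:,1],uv[:,0]].astype(int)
s=ok&(c[:,0]>c[:,2]+15)&(abs(P[:,2]-.028)<.004)&(np.hypot(P[:,0]-.573,P[:,1]+.03)<.06)
q=P[s][:,:2];print(s.sum(),q.min(0),q.max(0),cv2.minEnclosingCircle(q.astype(np.float32)),o['ee_pos'])
E
```

```text
2325 [ 0.53275879 -0.07013613] [0.63063597 0.01231134] ((0.5823169946670532, -0.03187643364071846), 0.05055433511734009) [ 0.57283208 -0.03022603  0.06361258]
```

View pics/w1.png

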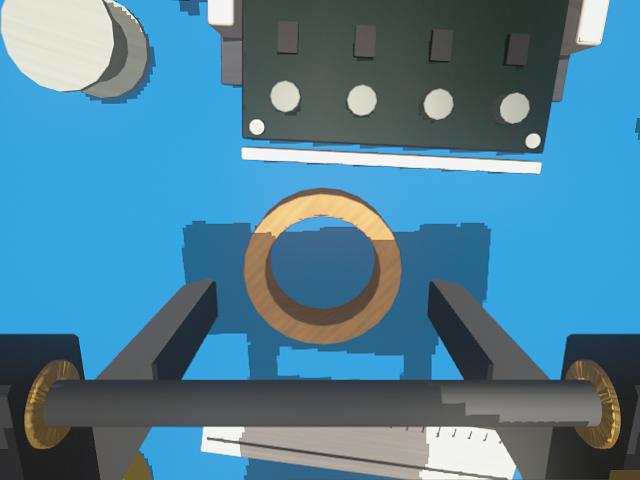

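The ring spans columns 245–401, centred between the fingers (217 and 429). The strip's front edge runs from (242,159) to (541,173). I'll descend and grip.

>>> {"api": "step_arm", "payload": {
  "deltas": [
    {"dp": [0,0,0.5],"twist": 0},
    {"dp": [0,0,0.5],"twist": 0},
    {"dp": [0,0,0.3],"twist": 0},
    {"dp": [0,0,0.1],"twist": 0},
    {"dp": [0,0,0],"twist": 0}
  ]
}}

```text
time_s: 4.55
ee_pos: [0.5739, -0.0299, 0.0098]
eef_rot: [3.142, -0.0, -0.034]
force: [-0.1, -0.1, 0.6]
grip_width: 0.0936
grip_force: 0.0
```

>>> {"api": "step_arm", "payload": {
  "deltas": [
    {"dp": [0,0,0],"twist": 0},
    {"dp": [0,0,0],"twist": 0},
    {"dp": [0,0,0],"twist": 0},
    {"dp": [0,0,0],"twist": 0}
  ],
  "gripper": 0.5,
  "squeeze": 20
}}

```text
time_s: 4.95
ee_pos: [0.5743, -0.0301, 0.0104]
eef_rot: [3.142, -0.002, -0.035]
force: [-0.8, -0.4, 7.1]
grip_width: 0.0846
grip_force: 20.0
```

```bash
python3 - <<'E'
from h import *
im=cv2.imread('pics/w1.png')
o=dict(ee_pos=[0.57283208,-0.03022603,0.06361258],eef_rot=[-3.141,.003,-.034])
m=onplane('wrist',[[541,173],[242,159]],.025,o);v=m[1]-m[0];print(m.round(4),m.mean(0),np.hypot(*v[:2]),np.degrees(np.arctan2(-v[0],v[1])))
E
```

```text
[[ 0.6211 -0.1406  0.025 ]
 [ 0.6332  0.0087  0.025 ]] [ 0.62717945 -0.06594263  0.025     ] 0.14984137162481778 -4.627581683031216
```

>>> {"api": "step_arm", "payload": {
  "deltas": [
    {"dp": [0,0,-0.2],"twist": 0},
    {"dp": [0,0,-0.4],"twist": 0},
    {"dp": [0,0,-0.5],"twist": 0},
    {"dp": [0,0,-0.3],"twist": 0}
  ]
}}

```text
time_s: 5.35
ee_pos: [0.5741, -0.0301, 0.0672]
eef_rot: [3.141, -0.001, -0.035]
force: [0.4, -0.4, -1.8]
grip_width: 0.0843
grip_force: 20.0
```

>>> {"api": "step_arm", "payload": {
  "deltas": [
    {"dp": [-0.1,-0.34,0],"twist": 0},
    {"dp": [-0.2,-0.7,0],"twist": 0},
    {"dp": [-0.28,-0.8,0],"twist": 0},
    {"dp": [-0.28,-0.8,0],"twist": 0},
    {"dp": [-0.28,-0.8,0],"twist": 0},
    {"dp": [-0.28,-0.8,0],"twist": 0},
    {"dp": [-0.28,-0.8,0],"twist": 0},
    {"dp": [-0.28,-0.8,0],"twist": 0},
    {"dp": [-0.25,-0.8,0],"twist": 0},
    {"dp": [-0.2,-0.8,0],"twist": 0},
    {"dp": [-0.15,-0.65,0],"twist": 0},
    {"dp": [-0.05,-0.35,0],"twist": 0}
  ]
}}

```text
time_s: 6.55
ee_pos: [0.4788, 0.3132, 0.0646]
eef_rot: [3.141, 0.001, -0.033]
force: [-0.3, -0.9, -2.8]
grip_width: 0.0847
grip_force: 20.0
```

>>> {"api": "step_arm", "payload": {
  "deltas": [
    {"dp": [0,0,0.3],"twist": 0},
    {"dp": [0,0,0.4],"twist": 0},
    {"dp": [0,0,0.3],"twist": 0},
    {"dp": [0,0,0],"twist": 0}
  ]
}}

```text
time_s: 6.95
ee_pos: [0.4795, 0.3096, 0.0231]
eef_rot: [3.14, 0.003, -0.036]
force: [0.2, 0.5, -1.1]
grip_width: 0.0843
grip_force: 20.0
```

>>> {"api": "step_arm", "payload": {
  "deltas": [
    {"dp": [0,0,0.15],"twist": 0},
    {"dp": [0,0,0.1],"twist": 0},
    {"dp": [0,0,0.05],"twist": 0},
    {"dp": [0,0,0],"twist": 0}
  ]
}}

```text
time_s: 7.35
ee_pos: [0.4804, 0.311, 0.0134]
eef_rot: [3.142, 0.0, -0.035]
force: [0.1, 0.6, -1.6]
grip_width: 0.0849
grip_force: 20.0
```

>>> {"api": "step_arm", "payload": {
  "deltas": [
    {"dp": [0,0,0],"twist": 0},
    {"dp": [0,0,0],"twist": 0},
    {"dp": [0,0,0],"twist": 0}
  ],
  "gripper": 1
}}

```text
time_s: 7.65
ee_pos: [0.4806, 0.3111, 0.0138]
eef_rot: [-3.141, -0.001, -0.035]
force: [0.2, -0.4, 0.7]
grip_width: 0.094
grip_force: 0.0
```

>>> {"api": "step_arm", "payload": {
  "deltas": [
    {"dp": [0,0,-0.3],"twist": 0},
    {"dp": [0,0,-0.8],"twist": 0},
    {"dp": [0,0,-0.8],"twist": 0}
  ]
}}

```text
time_s: 7.95
ee_pos: [0.4802, 0.3109, 0.091]
eef_rot: [3.141, 0.0, -0.035]
force: [-0.4, 0.3, 0.7]
grip_width: 0.0941
grip_force: 0.0
```

```bash
python3 - <<'E'
from h import *
o=ctrl.get_obs();im,d=ctrl.camera('scene');save('s2.png',im[150:350,180:580])
for n in('scene','side'):
    if n=='side':im,d=ctrl.camera(n)
    for q in ctrl.cut_out(n,'tape_roll'):
        v,u=np.where(q['pixels']);print(n,round(q['conf'],2),onplane(n,[[(u.min()+u.max())/2,(v.min()+v.max())/2]],.0155,o)[0].round(3))
print(o['ee_pos'],o['time_s'])
E
```

```text
scene 0.8 [0.425 0.13  0.015]
scene 0.69 [ 0.341 -0.087  0.015]
scene 0.55 [0.673 0.223 0.015]
scene 0.22 [ 0.7   -0.072  0.015]
side 0.92 [0.479 0.312 0.015]
side 0.56 [0.669 0.226 0.015]
side 0.53 [0.438 0.124 0.015]
[0.48020468 0.31091188 0.09099988] 7.95
```

View pics/s2.png

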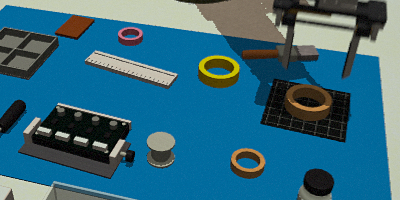

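The tape lies flat inside the mat: (308,100) in the crop, about (0.480, 0.311) in the world. Now to the bar.

>>> {"api": "step_arm", "payload": {
  "deltas": [
    {"dp": [-0.13,0.4,0],"twist": 0},
    {"dp": [-0.13,0.7,0],"twist": 0},
    {"dp": [-0.13,0.8,0],"twist": 0},
    {"dp": [-0.13,0.8,0],"twist": 0},
    {"dp": [-0.13,0.8,0],"twist": 0},
    {"dp": [-0.13,0.8,0],"twist": 0},
    {"dp": [-0.13,0.8,0],"twist": 0},
    {"dp": [-0.13,0.8,0],"twist": 0},
    {"dp": [-0.13,0.8,0],"twist": 0},
    {"dp": [-0.13,0.8,0],"twist": 0},
    {"dp": [-0.13,0.8,0],"twist": 0},
    {"dp": [-0.13,0.56,0],"twist": 0}
  ]
}}

```text
time_s: 9.35
ee_pos: [0.4046, -0.0424, 0.0887]
eef_rot: [-3.141, 0.002, -0.036]
force: [0.8, 1.0, 0.3]
grip_width: 0.094
grip_force: 0.0
```

>>> {"api": "step_arm", "payload": {
  "deltas": [
    {"dp": [0,0,0.2],"twist": 0.75},
    {"dp": [0,0,0.2],"twist": 0.75},
    {"dp": [0,0,0.2],"twist": 0.75},
    {"dp": [0,0,0],"twist": 0}
  ]
}}

```text
time_s: 9.75
ee_pos: [0.4046, -0.0408, 0.064]
eef_rot: [3.142, 0.003, -0.193]
force: [1.3, 0.2, -0.1]
grip_width: 0.0939
grip_force: 0.0
```

```bash
python3 - <<'E'
from h import *
o=ctrl.get_obs();im,d=ctrl.camera('wrist');save('w3.png',im)
print(o['ee_pos'],o['eef_rot'],o['time_s'])
np.savez('w3.npz',p=o['ee_pos'],r=o['eef_rot'],d=d)
E
```

```text
[ 0.40457127 -0.04084994  0.06404734] [ 3.14155289  0.00318733 -0.19294979] 9.75
```

View pics/w3.png

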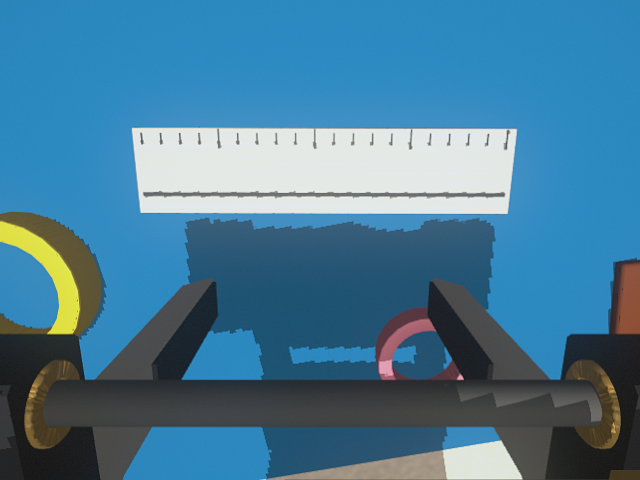

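The bar's rear edge runs from (140,213) to (508,213), level and centred on the gripper. The pink ring is at about (425,350), near the -y finger, so I'll check clearance before lowering.

```bash
python3 - <<'E'
from h import *
f=np.load('w3.npz');o=dict(ee_pos=f['p'],eef_rot=f['r'])
r=onplane('wrist',[[508,213],[140,213]],.013,o)
Ri=R.from_euler('xyz',o['eef_rot']).as_matrix()
print('rear edge tool',((r-f['p'])@Ri).round(4))
vv,uu=np.mgrid[290:380:2,370:470:2];uv=np.c_[uu.ravel(),vv.ravel()];P,ok=bydepth('wrist',uv,f['d'],o)
im=cv2.imread('pics/w3.png')[:,:,::-1].astype(int);c=im[uv[:,1],uv[:,0]]
s=ok&(c[:,0]>c[:,1]+25)&(P[:,2]>.004)&(P[:,2]<.05);print('pink',((P[s]-f['p'])@Ri).max(0).round(3),((P[s]-f['p'])@Ri).min(0).round(3),P[s][:,2].max())
E
```

```text
rear edge tool [[ 0.0293  0.0997  0.051 ]
 [ 0.0295 -0.1     0.0509]]
pink [-0.029  0.08   0.06 ] [-0.076  0.031  0.043] 0.021165215278725447
```

>>> {"api": "step_arm", "payload": {
  "deltas": [
    {"dp": [0.1,0,0.4],"twist": 0},
    {"dp": [0,0,0.5],"twist": 0},
    {"dp": [0,0,0.35],"twist": 0},
    {"dp": [0,0,0.15],"twist": 0},
    {"dp": [0,0,0],"twist": 0}
  ]
}}

```text
time_s: 10.3
ee_pos: [0.4093, -0.0417, 0.0091]
eef_rot: [3.142, 0.001, -0.191]
force: [0.0, 0.3, 1.2]
grip_width: 0.0941
grip_force: 0.0
```

>>> {"api": "step_arm", "payload": {
  "deltas": [
    {"dp": [0,0,0.05],"twist": 0},
    {"dp": [0.25,0,0],"twist": 0},
    {"dp": [0.2,0,0],"twist": 0},
    {"dp": [0.2,0,0],"twist": 0},
    {"dp": [0.2,0,0],"twist": -0.2},
    {"dp": [0.2,0,0],"twist": -0.2},
    {"dp": [0.2,0,0],"twist": -0.2},
    {"dp": [0.2,0,0],"twist": -0.2},
    {"dp": [0.2,0,0],"twist": -0.2},
    {"dp": [0.2,0,0],"twist": -0.2},
    {"dp": [0.2,0,0],"twist": -0.2},
    {"dp": [0.2,0,0],"twist": -0.2}
  ]
}}

```text
time_s: 11.5
ee_pos: [0.4991, -0.0559, 0.0074]
eef_rot: [3.142, 0.0, -0.079]
force: [-5.1, 0.5, 4.4]
grip_width: 0.0938
grip_force: 2.1
```

>>> {"api": "step_arm", "payload": {
  "deltas": [
    {"dp": [0.2,0,0],"twist": 0},
    {"dp": [0.2,0,0],"twist": 0},
    {"dp": [0.2,0,0],"twist": 0},
    {"dp": [0.2,0,0],"twist": 0},
    {"dp": [0.2,0,-0.02],"twist": 0},
    {"dp": [0.15,0,0],"twist": 0},
    {"dp": [0,0,0],"twist": 0}
  ]
}}

```text
time_s: 12.2
ee_pos: [0.5452, -0.0596, 0.0082]
eef_rot: [3.142, -0.001, -0.08]
force: [0.2, -0.5, -0.6]
grip_width: 0.0943
grip_force: 0.0
```

```bash
python3 - <<'E'
from h import *
o=ctrl.get_obs();im,d=ctrl.camera('wrist');save('w4.png',im);np.savez('w4.npz',p=o['ee_pos'],r=o['eef_rot'],d=d);print(o['ee_pos'],o['eef_rot'],o['force'])
E
```

```text
[ 0.54518255 -0.0596116   0.0082467 ] [ 3.14153543e+00 -1.00491949e-03 -8.02683942e-02] [ 0.24736381 -0.54965532 -0.60693512]
```

View pics/w4.png

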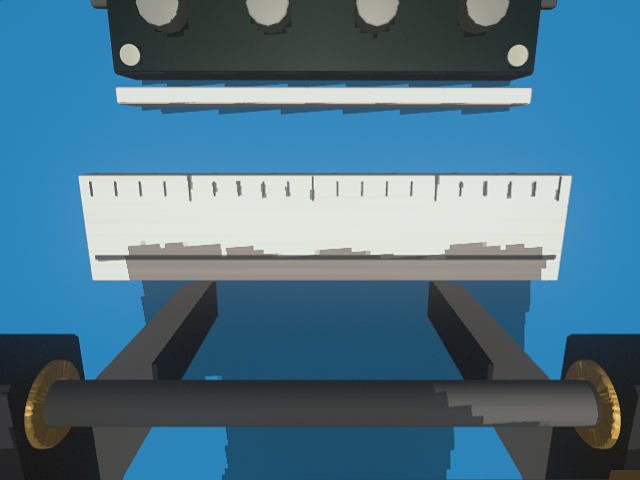

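The bar front spans (80,175) to (571,175), and the strip's front edge (116,103) to (532,104). They are parallel and the bar overlaps both ends. Computing the gap.

```bash
python3 - <<'E'
from h import *
f=np.load('w4.npz');o=dict(ee_pos=f['p'],eef_rot=f['r']);Ri=R.from_euler('xyz',o['eef_rot']).as_matrix()
for uv,z in(([[116,103],[532,104]],.025),([[80,175.5],[571,175.5]],.013)):print(((onplane('wrist',uv,z,o)-f['p'])@Ri).round(4))
E
```

```text
[[ 0.0822 -0.0754 -0.0167]
 [ 0.0817  0.0746 -0.0167]]
[[ 0.0551 -0.0987 -0.0047]
 [ 0.0549  0.0992 -0.0047]]
```

>>> {"api": "step_arm", "payload": {
  "deltas": [
    {"dp": [0.1,0,0],"twist": 0},
    {"dp": [0.15,0,0],"twist": 0},
    {"dp": [0.15,0,0],"twist": 0},
    {"dp": [0.1,0,0],"twist": 0},
    {"dp": [0.05,0,0],"twist": 0}
  ]
}}

```text
time_s: 12.75
ee_pos: [0.5665, -0.0613, 0.0082]
eef_rot: [3.142, 0.0, -0.08]
force: [-3.3, 0.1, 2.2]
grip_width: 0.0943
grip_force: 1.7
```

>>> {"api": "step_arm", "payload": {
  "deltas": [
    {"dp": [0.03,0,0],"twist": 0},
    {"dp": [0.03,0,0],"twist": 0}
  ]
}}

```text
time_s: 12.95
ee_pos: [0.5686, -0.0614, 0.0083]
eef_rot: [-3.142, 0.0, -0.08]
force: [-2.0, 0.6, 1.5]
grip_width: 0.0941
grip_force: 1.2
```

>>> {"api": "step_arm", "payload": {
  "deltas": [
    {"dp": [0.03,0,0],"twist": 0},
    {"dp": [0.03,0,0],"twist": 0}
  ]
}}

```text
time_s: 13.15
ee_pos: [0.571, -0.0617, 0.0082]
eef_rot: [-3.142, 0.0, -0.08]
force: [-2.4, -0.3, 1.0]
grip_width: 0.0939
grip_force: 1.1
```

>>> {"api": "step_arm", "payload": {
  "deltas": [
    {"dp": [0.02,0,0],"twist": 0},
    {"dp": [0.02,0,0],"twist": 0}
  ]
}}

```text
time_s: 13.35
ee_pos: [0.5726, -0.0618, 0.0083]
eef_rot: [-3.142, 0.0, -0.08]
force: [-3.8, 0.6, 1.7]
grip_width: 0.0941
grip_force: 1.9
```

>>> {"api": "step_arm", "payload": {
  "deltas": [
    {"dp": [0.02,0,0],"twist": 0},
    {"dp": [0,0,0],"twist": 0}
  ]
}}

```text
time_s: 13.55
ee_pos: [0.5731, -0.0618, 0.0082]
eef_rot: [-3.141, 0.001, -0.08]
force: [-4.9, 1.1, 3.3]
grip_width: 0.0939
grip_force: 2.5
```

>>> {"api": "step_arm", "payload": {
  "deltas": [
    {"dp": [0.02,0,0],"twist": 0},
    {"dp": [0,0,0],"twist": 0}
  ]
}}

```text
time_s: 13.75
ee_pos: [0.5736, -0.0618, 0.0082]
eef_rot: [-3.141, 0.002, -0.08]
force: [-7.4, 2.0, 5.0]
grip_width: 0.0938
grip_force: 3.7
```

>>> {"api": "step_arm", "payload": {
  "deltas": [
    {"dp": [0.02,0,0],"twist": 0},
    {"dp": [0,0,0],"twist": 0}
  ]
}}

```text
time_s: 13.95
ee_pos: [0.5741, -0.0619, 0.0082]
eef_rot: [-3.141, 0.002, -0.08]
force: [-9.8, 1.7, 6.0]
grip_width: 0.094
grip_force: 4.8
```

>>> {"api": "step_arm", "payload": {
  "deltas": [
    {"dp": [0.02,0,0],"twist": 0},
    {"dp": [0.01,0,0],"twist": 0},
    {"dp": [0,0,0],"twist": 0},
    {"dp": [0,0,0],"twist": 0}
  ]
}}

```text
time_s: 14.35
ee_pos: [0.5748, -0.0619, 0.0081]
eef_rot: [-3.141, 0.004, -0.08]
force: [-12.8, 0.5, 8.9]
grip_width: 0.0941
grip_force: 6.8
```

>>> {"api": "step_arm", "payload": {
  "deltas": [
    {"dp": [-0.02,0,0],"twist": 0},
    {"dp": [-0.02,0,0],"twist": 0},
    {"dp": [-0.02,0,0],"twist": 0},
    {"dp": [-0.02,0,0],"twist": 0},
    {"dp": [-0.02,0,0],"twist": 0},
    {"dp": [-0.03,0,0],"twist": 0},
    {"dp": [-0.05,0,0],"twist": 0},
    {"dp": [-0.2,0,0],"twist": 0},
    {"dp": [-0.4,0,0],"twist": 0},
    {"dp": [-0.4,0,0],"twist": 0},
    {"dp": [0,0,-0.8],"twist": 0},
    {"dp": [0,0,-0.8],"twist": 0}
  ]
}}

```text
time_s: 15.55
ee_pos: [0.5279, -0.0582, 0.0726]
eef_rot: [-3.141, 0.002, -0.08]
force: [-0.1, 0.1, 0.2]
grip_width: 0.0937
grip_force: 0.0
```

```bash
python3 - <<'E'
from h import *
o=ctrl.get_obs();im,d=ctrl.camera('wrist');save('w5.png',cv2.resize(im[60:260,120:520],None,fx=2,fy=2));print(o['ee_pos'],o['force'],o['time_s'])
np.savez('w5.npz',p=o['ee_pos'],r=o['eef_rot'],d=d)
E
```

```text
[ 0.52786302 -0.05818995  0.0725846 ] [-0.07790028  0.059158    0.19038291] 15.55
```

View pics/w5.png

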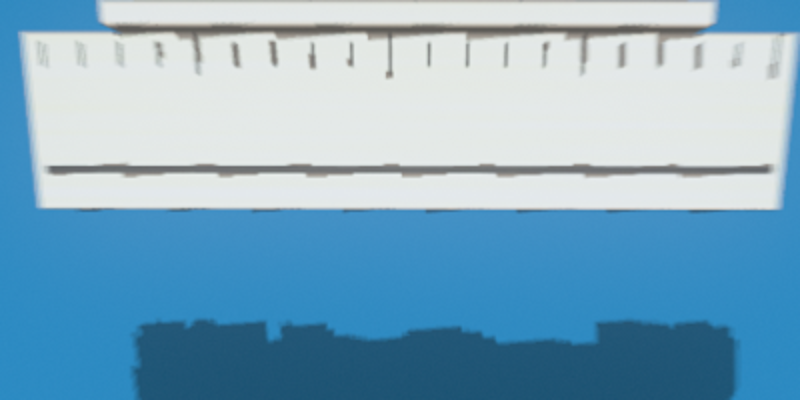

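The strip, columns 100–717 in the crop, sits within the bar's 20–797. It lies parallel, with no blue mat showing between them, and the robot is clear. Handing in.

```bash
python3 -c "
from station import ctrl
print(ctrl.hand_in())"
```

```text
the job is handed in; nothing more can be done
None
```

I put the tape roll flat within the cutting mat, slid the straightedge along the mat and pressed it home with about 13 N; it lies flush across the module's whole front edge, and the job was handed in at about 16 s (the verdict was not shown).

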